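# Stand the fallen bookend up and close it on the slide boxes

## Robot

A 7-joint arm with a two-finger parallel gripper is mounted at the origin on the work surface. World frame = base frame: x ahead of the robot, y to its left, z up, the work surface at z = 0. Lengths are in m, angles in rad, forces in N, time in s.
With the tool pointing down it reaches from about 0.4 to 0.85 m from the base axis. Payload 4.5 kg.
Tool frame: the origin (TCP) lies midway between the tips of the shut fingers; the grasp point (between the pads) lies 19 mm behind it; z points along the fingers, y is the line along which they close (so a half turn about z gives the same grasp; the last joint's range is limited). The gripper opens to 88 mm and grips with 3 to 60 N. Pads are 18 mm wide; open, the fingers measure 123 mm over their backs; the gripper's body (75 mm by 187 mm) begins 45 mm behind the grasp point.
Start: joints at [1.283, 0.689, -0.195, 1.565, 0.157, 0.902, -0.215], TCP at [0.198, -0.593, 0.201] pointing down, gripper open.
Joint ranges: [-3.01, 3.01], [-0.46, 2.08], [-1.47, 1.51], [0.13, 2.56], [-1, 4.14], [0.04, 2.09], [-2.66, 2.66]. Speed limits (rad/s): [2.57, 2.57, 3.14, 3.14, 3.14, 3.14, 3.14].

## Interface

Orientations are given as a unit quaternion [x, y, z, w].
In Python, from plant import * gives the robot as it stands.
- The arm moves only by the tool send_rows, never from a script. Its argument "targets" is a list of rows, each a list of 2 entries, a list of its own where there are three numbers: the shift along the tool's x, y, z in units of 0.3 m (1.0 is 0.3 m), then the turn, a rotation vector about the tool's x, y, z in units of pi rad (1.0 is pi rad). A call has 1 to 12 rows; each row is the pose to reach, as a shift and turn from the pose commanded when the call began, along the tool's axes at that moment, turning the shorter way round; what a row does not reach only later rows make up. A row lasts 1/8 s, in which the tool goes at most 62.5 mm and 10.7 degrees, less where a joint would pass 70% of its speed; a pose out of reach is approached as far as the arm can. A call with a number of a shift or a turn outside -1 to 1 is refused whole. A call with a gripper value outside its range is refused whole. "fingers" is the opening, from 0 (shut) to 1 (fully open), set as the call begins (left out, the last holds). The fingers move at their own pace and stop on an object; "newtons" is the grip in N (left out, the last holds). Time passes only in rows, so rows that repeat a pose let the fingers close. It gives the time, the measured TCP pose, the force, the opening and the grip force at its end, in the units of the state.
- get_state(): the state, without advancing time (a new reading comes with each control period).
- snapshot(name): name is "scene" or "top" or "wrist"; returns a dict with "img" (420x560x3 uint8, blue, green, red), "fx", "fy", "cx", "cy" (pixels), "cam_to_world" (4x4, takes a point from camera to world coordinates); the wrist camera has in their place "T_tool_cam" (4x4, takes a point from camera to tool coordinates, whose origin is the TCP and whose axes are the flange's). Camera axes: x right, y down, z forward; pixel columns grow to the right and rows downward; lengths in m; the calibration is good to about 2 mm. A picture is of the moment at which its call begins: read the wrist's pose just before it. There is no depth.
- finish_job(): hands the job in; it is judged then, once.
The state is a dict: "clock": time; "q": joint angles; "qd": joint speeds; "joint_torque": joint torques, N m; "tool_pos": TCP position; "eef_rot": TCP orientation; "contact_force": force on the tool from outside, world axes, zero at the start; "moment": the same for the moment, N m; "opening": opening from 0.0 (shut) to 1.0 (fully open); "finger_force": force on a finger pad.
Only numpy, scipy, OpenCV 4.12 (cv2) and the standard library are available. Lean on these libraries where they do the work, as an engineer would, in place of code of your own. Each camera call takes 0.05 s, during which the arm holds its last target. There are 200 camera calls.

## Task

Slide boxes were taken out of the row and the L-shaped steel bookend has fallen flat into the gap, its foot sticking up. Push gently with the fingers only, never gripping it or lifting it off the bench: push the foot over so that the bookend stands upright on its foot again, then push it along the bench until its upright plate stands flat against the end box of the row. Leave the slide boxes, the canister, the gel bottle and the vial standing where they are.

Things in the scene. Friction and masses are not known exactly. Their poses are not given: they have to be found in the camera images.
- bookend: loose L-shaped steel bookend, 120 mm wide, 0.68 to 1.02 kg: plate 150 mm high, 4 mm thick; foot 110 mm long, 6 mm thick, at a right angle from the plate's lower edge (heel); free corners rounded R18. Origin: outer heel corner, mid-width. +x: from heel up the plate; +z: from heel along the foot; +y: across. Plate's row-side face is its plane z = 0, foot's underside its plane x = 0
- heel (a point): point on the bookend's outer heel corner, mid-width (its origin), on the bench all the time. Fallen: +x is level, the plate lies flat with its top edge towards the row, and the foot stands up as a wall 110 mm high at the heel, away from the row. Standing: +x is up and the foot points level, away from the row
- toe (a point): middle of the foot's free end, on its upper side: (6, 0, 110) mm in the bookend's frame; 110 mm above the bench when fallen, 6 mm when standing. Pushed here away from the row the bookend pivots on its heel, without much sliding, and drops onto its foot by itself from about half way over
- plate_top (a point): middle of the plate's top edge, row-side face: (150, 0, 0) mm in the bookend's frame. Centre of mass of the bookend: about 31 mm up the plate and 34 mm along the foot from the heel; so the standing bookend may tip over towards the row when pushed higher than about 40 mm above the bench: push it low, just above the foot
- end_box: pale grey plastic slide box standing on end like a book, the one of the row nearest to the bookend; loose, 0.65 kg, 165 (own x) x 35 (own y) x 208 (own z) mm. Origin at the centre of its underside, +z up, +y along the row to the drawer tower; its free face, which the bookend is to stand against, is its plane y = -17.5 mm
- middle_box: the second slide box, like end_box, behind it in the row (37 mm from centre to centre)
- inner_box: the third slide box, like end_box, next to the drawer tower
- drawer_tower: fixed dark plastic drawer tower, 240 x 180 x 250 mm high, which backs the row: the boxes stand before it and can be pushed no more than some mm. Its origin lies on the bench in the gap, 140 mm in front of the end box's free face; the tower's centre is at y = +342 mm from there, +y pointing along the row to the tower
- canister: bystander: white paper canister for glass capillaries, 41 mm across, 118 mm high, loose; origin at the centre of its underside, +z up; stands beyond the row
- gel_bottle: bystander: pale pump bottle, 68 mm across, 171 mm high, loose; origin at the centre of its underside, +z up; stands beyond the bookend's foot end
- vial: bystander: small glass vial with white cap, 27 mm across, 55 mm high, loose; origin at the centre of its underside, +z up; stands on the robot's side of the gap
Things that resemble listed ones, but are neither listed nor needed, are in the scene too. Leave any purple or turquoise look-alike of the middle_box alone.

How it is judged:
By the outcome, as a careful person would: the job done as asked, in the order asked, and still so for the second after the job is handed in, with the robot touching nothing.
It also fails if it takes over 59 s, if anything falls off the work surface, if the arm or the gripper's body presses on something with over 40 N, if the wrist force passes 120 N, or if a joint passes its speed limit or range.

## Working session

There is one attempt and no reset: what is moved stays moved. The work goes in short steps, Python scripts to look and compute and a tool call to move; the robot and the scene stay as the last step left them, time stands still between calls to the robot, and variables do not carry over. Pictures are saved under pics/ and viewed, at most 10 in all, crops included, and the job is handed in when it is done.

Besides the shell and the picture viewer there is one more tool, called after ">>>" as name([rows], argument=value, ...), one row to a line, values as JSON. send_rows: Moves the arm, as the interface text tells. Its arguments: {"type":"object","properties":{"targets":{"type":"array"},"fingers":{"type":"number"},"newtons":{"type":"number"}},"required":["targets"]}

```bash
mkdir -p pics
cat > h.py <<'E'
from plant import *
import numpy as np, cv2
from scipy.spatial.transform import Rotation as R
def ray(s,u,v):
    T=np.array(s["cam_to_world"]); d=T[:3,:3]@np.array([(u-s["cx"])/s["fx"],(v-s["cy"])/s["fy"],1]); return T[:3,3],d
def onz(s,u,v,z=0):
    o,d=ray(s,u,v); return o+d*(z-o[2])/d[2]
def proj(s,p):
    T=np.linalg.inv(np.array(s["cam_to_world"])); c=T[:3,:3]@np.array(p)+T[:3,3]; return [s["fx"]*c[0]/c[2]+s["cx"],s["fy"]*c[1]/c[2]+s["cy"]]
E
python3 - <<'E'
from h import *
import pickle
for n in("scene","top"):
    s=snapshot(n); pickle.dump(s,open(n+".pkl","wb")); cv2.imwrite(f"pics/{n}0.png",cv2.resize(s["img"],(784,588))); print(n,np.round(s["cam_to_world"],3).tolist(),s["fx"],s["cx"],s["cy"])
st=get_state();print(st["tool_pos"],st["eef_rot"],R.from_quat(st["eef_rot"]).as_matrix().round(3),st["clock"])
E
```

```text
scene [[0.491, 0.777, -0.394, 0.895], [0.871, -0.432, 0.234, -0.223], [0.012, -0.458, -0.889, 1.014], [0.0, 0.0, 0.0, 1.0]] 441.69888283034965 284.2725747293509 209.3516421755732
top [[-0.012, -0.983, 0.181, 0.224], [-1.0, 0.013, 0.003, 0.018], [-0.005, -0.18, -0.984, 1.454], [0.0, 0.0, 0.0, 1.0]] 508.40098128035714 278.30448471765186 202.05276199333642
[ 0.19744226 -0.5923532   0.20041228] [ 9.87078652e-01  1.60234487e-01 -1.80317655e-04 -7.82122600e-04] [[ 0.949  0.316 -0.001]
 [ 0.316 -0.949  0.001]
 [-0.    -0.002 -1.   ]] 0.1
```

View pics/scene0.png

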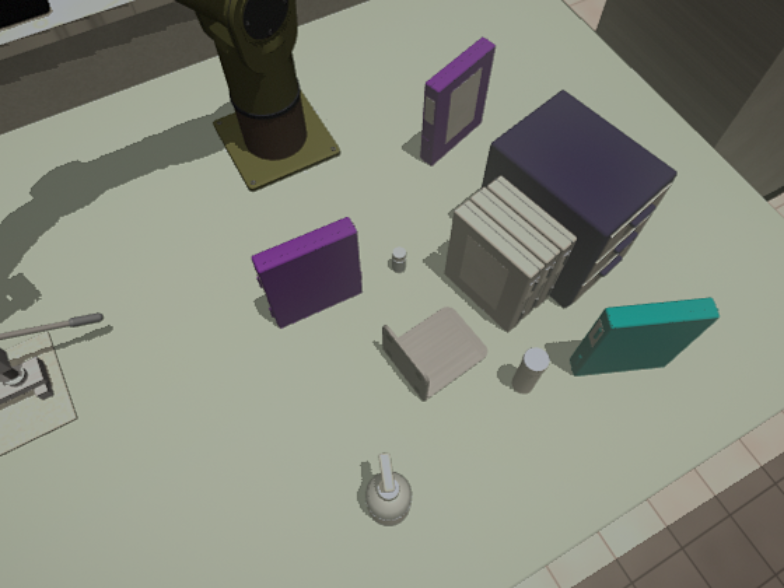

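View pics/top0.png

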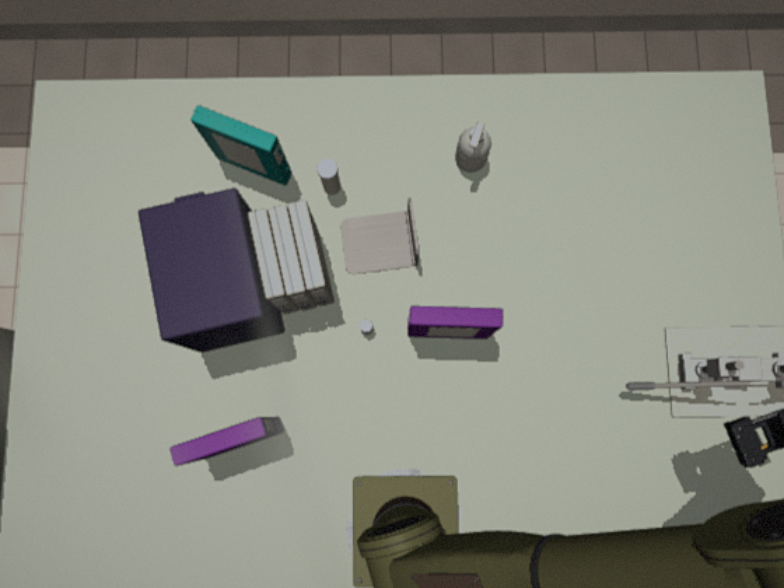

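The scene picture shows the fallen bookend at about (435,350), its foot raised at (405,360). The row of three pale boxes is at (510,250), the canister at (530,370), the gel bottle at (388,490) and the vial at (399,260). The purple boxes at (310,270) and (460,100) and the turquoise one at (645,335) are look-alikes. I take the pale box nearest the bookend as end_box, at (490,270) in scene and (310,250) in top. The crop will check this.

Run:
```python
import pickle,cv2,numpy as np
t=pickle.load(open("top.pkl","rb"))["img"][125:245,175:355]; s=pickle.load(open("scene.pkl","rb"))["img"][120:300,260:430]
a=cv2.resize(t,None,fx=4.4,fy=4.4,interpolation=cv2.INTER_CUBIC)
cv2.imwrite("pics/t1.png",cv2.convertScaleAbs(a,alpha=1.3))
b=cv2.resize(s,None,fx=3.3,fy=3.3,interpolation=cv2.INTER_CUBIC)
cv2.imwrite("pics/s1.png",cv2.convertScaleAbs(b,alpha=1.3))
```

```text
(no output)
```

View pics/t1.png

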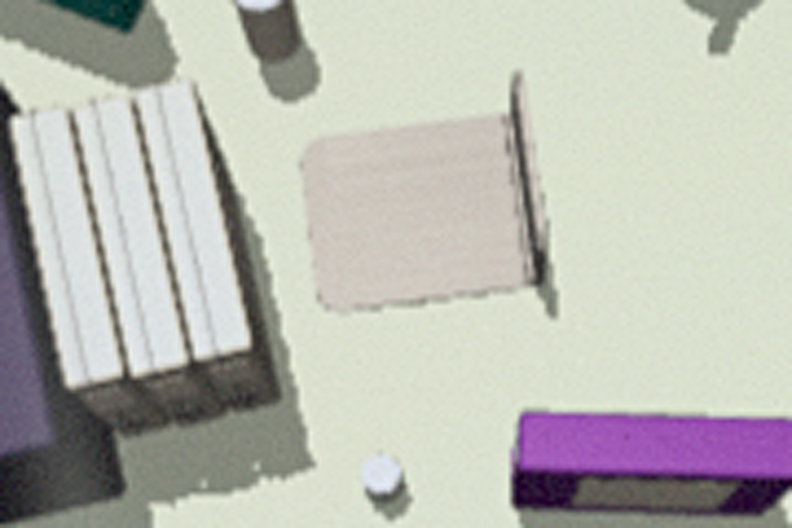

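View pics/s1.png

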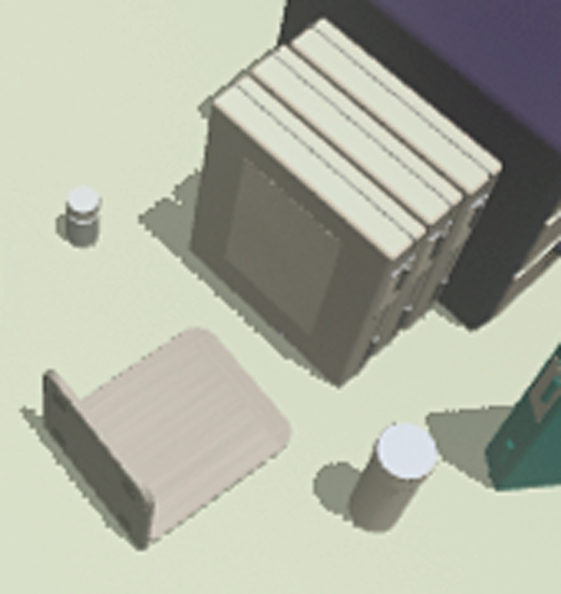

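```bash
cat > m.py <<'E'
from h import *
import pickle
t=pickle.load(open("top.pkl","rb"));s=pickle.load(open("scene.pkl","rb"))
T=lambda x,y,z:onz(t,175+x/4.4,125+y/4.4,z)
S=lambda x,y,z:onz(s,260+x/3.3,120+y/3.3,z)
def pr(n,*P):
    d=P[-1]-P[0]; print(n,*[p[:2].round(4) for p in P],"len",np.linalg.norm(d).round(4),"deg",np.degrees(np.arctan2(d[1],d[0])).round(1))
pr("box T top",T(250,350,.208),T(193,85,.208))
pr("box S top",S(215,103,.208),S(393,262,.208))
pr("box S bot",S(192,248,0),S(338,385,0))
pr("plate edge T",T(314,265,.004),T(306,175,.004))
pr("side1 T",T(505,115,.004),T(330,138,.004))
pr("side2 T",T(535,287,.004),T(335,311,.004))
pr("side1 S",S(155,538,.004),S(275,455,.004))
pr("far S",S(212,337,.004),S(288,420,.004))
pr("heel T in",T(527,285,.004),T(506,115,.004))
pr("toe top T",T(545,230,.11),T(518,75,.11))
pr("toe top S",S(50,372,.11),S(150,487,.11))
pr("foot bottom S",S(45,410,0),S(140,548,0))
pr("canister top T,S",onz(t,328/1.4,167/1.4,.118),S(407,450,.118))
pr("vial T,S",T(382,475,.055),S(84,200,.055))
pr("bottle T,S",onz(t,472/1.4,158/1.4,.03),onz(s,389/1.4,500/1.4,.06))
pr("purple",T(520,415,.2),T(515,475,.2),T(790,475,.2))
E
python3 m.py
```

```text
box T top [0.4483 0.1381] [0.6045 0.1718] len 0.1599 deg 12.2
box S top [0.4558 0.1388] [0.6134 0.1733] len 0.1613 deg 12.4
box S bot [0.4523 0.1425] [0.608  0.1775] len 0.1596 deg 12.7
plate edge T [0.5417 0.1155] [0.6033 0.1208] len 0.0618 deg 4.9
side1 T [ 0.643  -0.0128] [0.6286 0.1047] len 0.1184 deg 97.0
side2 T [ 0.5249 -0.0308] [0.5104 0.1016] len 0.1332 deg 96.2
side1 S [ 0.6447 -0.0067] [0.6334 0.1034] len 0.1106 deg 95.9
far S [0.5284 0.1136] [0.6146 0.1271] len 0.0873 deg 8.9
heel T in [ 0.5263 -0.0255] [ 0.643  -0.0135] len 0.1173 deg 5.9
toe top T [ 0.5387 -0.034 ] [ 0.6382 -0.0191] len 0.1006 deg 8.6
toe top S [ 0.5357 -0.0319] [ 0.6396 -0.0146] len 0.1054 deg 9.5
foot bottom S [ 0.5176 -0.027 ] [ 0.6448 -0.019 ] len 0.1275 deg 3.6
canister top T,S [0.7031 0.1411] [0.7023 0.1444] len 0.0034 deg 102.7
vial T,S [0.3948 0.0693] [0.4002 0.0722] len 0.006 deg 28.0
bottle T,S [ 0.7503 -0.1534] [ 0.7659 -0.1528] len 0.0338 deg 2.1
purple [ 0.4104 -0.0143] [ 0.3762 -0.0109] [ 0.3743 -0.1658] len 0.1557 deg -103.4
```

>>> send_rows([
  [[0, 0, -0.2], [0, 0, 0]],
  [[0, 0, -0.4], [0, 0, 0]],
  [[0.15, -0.12, -0.4], [0, 0, -0.035]],
  [[0.3, -0.24, -0.4], [0, 0, -0.07]],
  [[0.45, -0.36, -0.4], [0, 0, -0.11]],
  [[0.6, -0.48, -0.4], [0, 0, -0.145]],
  [[0.75, -0.6, -0.4], [0, 0, -0.18]],
  [[0.92, -0.74, -0.4], [0, 0, -0.217]],
  [[0.92, -0.74, -0.4], [0, 0, -0.217]],
], fingers=0.5)

```text
clock: 1.23
tool_pos: [0.392, -0.2901, 0.3214]
eef_rot: [0.874, 0.485, 0.001, -0.001]
contact_force: [-0.1, -0.7, -0.1]
opening: 0.501
finger_force: 0.0
```

```bash
cat >> h.py <<'E'
def goto(p,yaw,tilt=0):
    "tool x at yaw deg, then leaned by tilt about tool y; prints shift/turn in call units"
    st=get_state(); R0=R.from_quat(st["eef_rot"]); a=np.radians(yaw)
    x=np.array([np.cos(a),np.sin(a),0]); z=np.array([0,0,-1.]); y=np.cross(z,x)
    R1=R.from_matrix(np.array([x,y,z]).T)*R.from_euler('y',tilt,degrees=True)
    print("t",st["clock"],"pos",np.round(st["tool_pos"],4),"x",R0.as_matrix()[:,0].round(3),"z",R0.as_matrix()[:,2].round(3),"F",np.round(st["contact_force"],1),"q",np.round(st["q"],2))
    print("shift",(R0.inv().apply(np.array(p)-st["tool_pos"])/.3).round(4),"turn",((R0.inv()*R1).as_rotvec()/np.pi).round(4))
E
python3 -c "
from h import *
goto([.5816,.003,.32],96.5)"
```

```text
t 1.225 pos [ 0.392  -0.2901  0.3214] x [0.529 0.849 0.003] z [ 0.002  0.002 -1.   ] F [-0.1 -0.7 -0.1] q [ 0.86  0.38 -0.46  1.78  0.19  1.02 -0.23]
shift [1.1633 0.0201 0.0076] turn [ 0.0003 -0.0008 -0.2134]
```

>>> send_rows([
  [[0.16, 0.0, 0], [0, 0, -0.035]],
  [[0.32, 0.01, 0], [0, 0, -0.07]],
  [[0.48, 0.01, 0], [0, 0, -0.105]],
  [[0.64, 0.01, 0], [0, 0, -0.14]],
  [[0.8, 0.02, 0], [0, 0, -0.175]],
  [[0.98, 0.02, 0], [0, 0, -0.213]],
  [[0.98, 0.02, 0], [0, 0, -0.213]],
  [[0.98, 0.02, 0], [0, 0, -0.213]],
])

```text
clock: 2.22
tool_pos: [0.5518, -0.0522, 0.3205]
eef_rot: [0.671, 0.741, -0.001, -0.0]
contact_force: [0.3, -0.4, 0.4]
opening: 0.5
finger_force: 0.0
```

```bash
python3 -c "
from h import *
goto([.5816,.003,.20],96.5)
s=snapshot('wrist');cv2.imwrite('pics/w1.png',s['img'])
s=snapshot('scene');cv2.imwrite('pics/s2.png',s['img'])"
```

```text
t 2.225 pos [ 0.5518 -0.0522  0.3205] x [-0.099  0.995 -0.001] z [-0.002 -0.002 -1.   ] F [ 0.3 -0.4  0.4] q [ 0.39  0.52 -0.64  1.59  0.33  1.14 -0.22]
shift [0.1737 0.1178 0.4011] turn [-0.0006  0.0004 -0.0045]
```

View pics/s2.png

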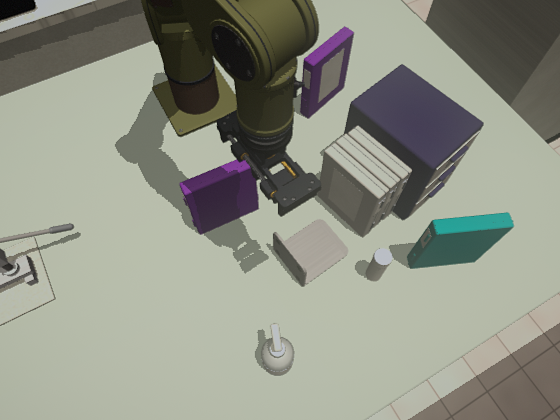

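Scene: the gripper hovers at about (285,175), and the bookend at (310,250) and its neighbours are unmoved. Next I go down between the foot and the row.

>>> send_rows([
  [[0.1, 0.06, 0.0], [0, 0, -0.002]],
  [[0.174, 0.118, 0.1], [0, 0, -0.0045]],
  [[0.174, 0.118, 0.25], [0, 0, -0.0045]],
  [[0.174, 0.118, 0.4], [0, 0, -0.0045]],
  [[0.174, 0.118, 0.52], [0, 0, -0.0045]],
  [[0.174, 0.118, 0.64], [0, 0, -0.0045]],
  [[0.174, 0.118, 0.75], [0, 0, -0.0045]],
  [[0.174, 0.118, 0.75], [0, 0, -0.0045]],
  [[0.174, 0.118, 0.75], [0, 0, -0.0045]],
])

```text
clock: 3.45
tool_pos: [0.5831, 0.0045, 0.0973]
eef_rot: [0.665, 0.746, 0.001, 0.001]
contact_force: [0.2, 0.4, 0.2]
opening: 0.501
finger_force: 0.0
```

```bash
python3 -c "
from h import *
goto([.5816,.003,.095],96.5)
a=snapshot('wrist')['img'];b=snapshot('scene')['img']
c=np.hstack([cv2.resize(a[:, :],(400,300)),cv2.resize(b[170:320,220:420],(400,300))])
cv2.imwrite('pics/c3.png',c)"
```

```text
t 3.45 pos [0.5831 0.0045 0.0973] x [-0.114  0.993 -0.   ] z [ 0.002 -0.    -1.   ] F [0.2 0.4 0.2] q [ 0.19  0.81 -0.49  1.78  0.57  0.69 -0.5 ]
shift [-0.0043 -0.0054  0.0077] turn [0.0006 0.0001 0.0003]
```

View pics/c3.png

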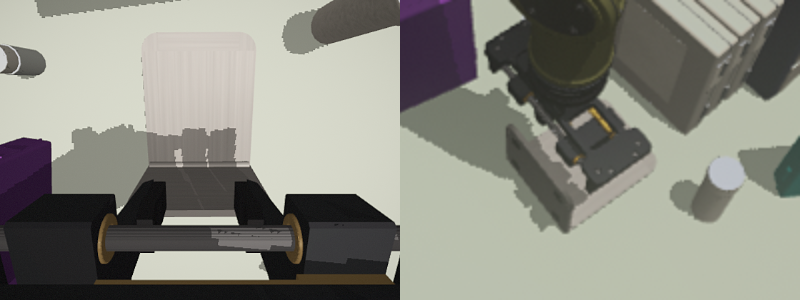

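Wrist view: both fingers are inside the L, centred on the foot wall at (200,185), with the plate beyond at (200,90). Next I push the toe over along its arc.

>>> send_rows([
  [[-0.02, 0, 0.007], [0, 0, 0]],
  [[-0.037, 0, 0.007], [0, 0, 0]],
  [[-0.053, 0, 0.007], [0, 0, 0]],
  [[-0.067, 0, 0.007], [0, 0, 0]],
  [[-0.081, 0, 0.007], [0, 0, 0]],
  [[-0.095, 0, 0.008], [0, 0, 0]],
  [[-0.109, 0, 0.009], [0, 0, 0]],
  [[-0.123, 0, 0.011], [0, 0, 0]],
  [[-0.137, 0, 0.014], [0, 0, 0]],
  [[-0.15, 0, 0.017], [0, 0, 0]],
  [[-0.163, 0, 0.02], [0, 0, 0]],
  [[-0.163, 0, 0.02], [0, 0, 0]],
])

```text
clock: 5.05
tool_pos: [0.5879, -0.0439, 0.09]
eef_rot: [0.665, 0.747, -0.0, 0.0]
contact_force: [0.1, -0.4, -0.8]
opening: 0.5
finger_force: 0.0
```

```bash
python3 -c "
from h import *
goto([.5816,.003,.095],96.5)
a=snapshot('wrist')['img'];b=snapshot('scene')['img']
c=np.hstack([cv2.resize(a[:, :],(400,300)),cv2.resize(b[170:320,220:420],(400,300))])
cv2.imwrite('pics/c4.png',c)"
```

```text
t 5.05 pos [ 0.5879 -0.0439  0.09  ] x [-0.115  0.993 -0.   ] z [-0. -0. -1.] F [ 0.1 -0.4 -0.8] q [ 0.28  0.83 -0.5   1.76  0.58  0.7  -0.42]
shift [ 0.1576 -0.0028 -0.0167] turn [-0.0001  0.0001  0.0006]
```

View pics/c4.png

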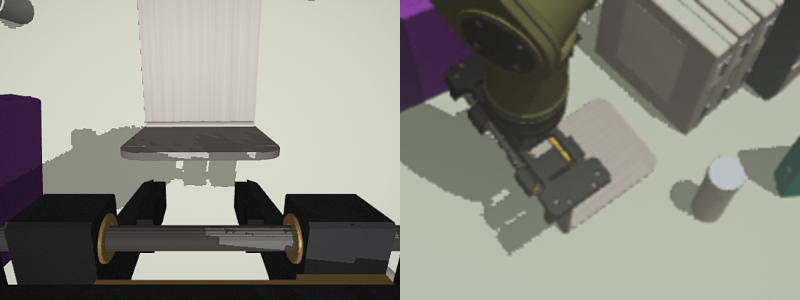

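The wrist view is ambiguous: the foot edge now shows at (200,152), above the fingers at (155,185). I'll check with projections.

Run:
```python
from h import *
st=get_state();s=snapshot('wrist');T=np.array(s["T_tool_cam"]);print(T.round(3).tolist())
W=np.eye(4);W[:3,:3]=R.from_quat(st["eef_rot"]).as_matrix();W[:3,3]=st["tool_pos"]
s["cam_to_world"]=W@T
f=400/560
print("cam",(W@T)[:3,3].round(3),"TCP",np.multiply(proj(s,st["tool_pos"]),f).round())
a=np.radians(96.5);r=np.array([np.cos(a),np.sin(a),0]);e=np.array([np.sin(a),-np.cos(a),0]);k=np.array([0,0,1.])
h=np.array([.585,-.027,0])
for th in(0,20):
    t=np.radians(th);X=r*np.cos(t)+k*np.sin(t);Z=-r*np.sin(t)+k*np.cos(t)
    for n,p in dict(heel=(4,4),toein=(6,110),toeout=(0,110),plate100=(100,4)).items():
        print(th,n,[np.multiply(proj(s,h+X*p[0]/1e3+Z*p[1]/1e3+e*y),f).round().tolist() for y in(-.06,.06)])
b=snapshot('scene');
for th in(0,20):
    t=np.radians(th);X=r*np.cos(t)+k*np.sin(t)
    print([np.round((np.array(proj(b,h+X*.15+e*y))-[220,170])*2+[400,0]).tolist() for y in(-.06,.06)])
```

```text
[[0.001, -0.961, -0.275, 0.07], [1.0, 0.001, 0.0, 0.001], [-0.0, -0.275, 0.961, -0.183], [0.0, 0.0, 0.0, 1.0]]
cam [0.581 0.027 0.273] TCP [199. 173.]
0 heel [[144.0, 127.0], [253.0, 128.0]]
0 toein [[110.0, 153.0], [284.0, 153.0]]
0 toeout [[111.0, 161.0], [284.0, 162.0]]
0 plate100 [[138.0, 32.0], [259.0, 33.0]]
20 heel [[144.0, 129.0], [253.0, 129.0]]
20 toein [[117.0, 200.0], [277.0, 200.0]]
20 toeout [[118.0, 205.0], [276.0, 206.0]]
20 plate100 [[129.0, 34.0], [267.0, 35.0]]
[[601.0, 93.0], [661.0, 164.0]]
[[599.0, 78.0], [661.0, 152.0]]
```

Run:
```python
from h import *
st=get_state();s=snapshot('wrist');g=s["img"].max(2);cv2.imwrite("pics/w5.png",s["img"])
s["cam_to_world"]=np.array(s["T_tool_cam"])
for y in(-.042,-.03,-.022,.022,.03,.042):
  print(y,[np.round(proj(s,(x,y,z))).tolist() for x,z in((.009,0),(-.009,0),(.009,-.03),(-.009,-.03))])
for c in range(165,400,8):
  col=g[215:300,c]; d=np.where(col<70)[0]; print(c,d[:1]+215,end=' ')
```

```text
-0.042 [[203.0, 227.0], [205.0, 257.0], [189.0, 247.0], [192.0, 282.0]]
-0.03 [[224.0, 227.0], [226.0, 257.0], [215.0, 247.0], [216.0, 282.0]]
-0.022 [[239.0, 227.0], [240.0, 257.0], [231.0, 247.0], [233.0, 282.0]]
0.022 [[318.0, 227.0], [317.0, 257.0], [324.0, 248.0], [323.0, 282.0]]
0.03 [[332.0, 227.0], [331.0, 257.0], [341.0, 248.0], [339.0, 282.0]]
0.042 [[354.0, 227.0], [352.0, 257.0], [367.0, 248.0], [364.0, 282.0]]
165 [] 173 [290] 181 [280] 189 [270] 197 [260] 205 [254] 213 [252] 221 [254] 229 [254] 237 [] 245 [] 253 [] 261 [] 269 [] 277 [] 285 [] 293 [] 301 [] 309 [] 317 [] 325 [] 333 [255] 341 [255] 349 [253] 357 [256] 365 [263] 373 [273] 381 [283] 389 [293] 397 [298]
```

```bash
python3 -c "
import cv2
a=cv2.imread('pics/w5.png')[150:330,150:410]
cv2.imwrite('pics/w5c.png',cv2.convertScaleAbs(cv2.resize(a,(780,540),interpolation=cv2.INTER_CUBIC),alpha=1.5,beta=25))"
```

```text
(no output)
```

View pics/w5c.png

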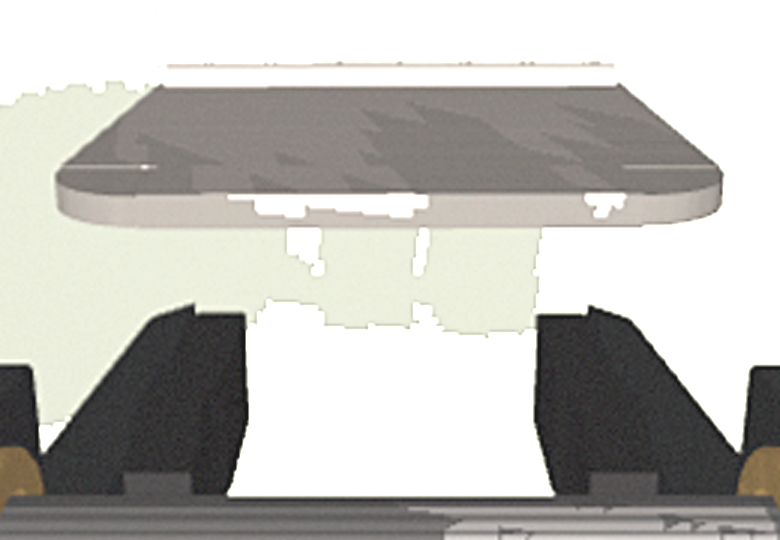

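The view shows the foot wall untouched at (390,150) and the fingers outside it at (215,315) and (560,315). The fingertips lie about 30 mm above the TCP at this opening, so they passed over the foot. I'll go back over it with the fingers shut and measure the real tips.

>>> send_rows([
  [[0, 0, -0.12], [0, 0, 0]],
  [[0, 0, -0.23], [0, 0, 0]],
  [[0.08, 0, -0.23], [0, 0, 0]],
  [[0.158, 0, -0.23], [0, 0, 0]],
  [[0.175, 0, -0.23], [0, 0, 0]],
  [[0.175, 0, -0.23], [0, 0, 0]],
  [[0.175, 0, -0.23], [0, 0, 0]],
  [[0.175, 0, -0.23], [0, 0, 0]],
], fingers=0)

```text
clock: 6.3
tool_pos: [0.5819, 0.0077, 0.1589]
eef_rot: [0.665, 0.746, -0.0, 0.0]
contact_force: [0.5, 0.5, 0.2]
opening: 0.001
finger_force: 0.0
```

Run:
```python
from h import *
st=get_state();s=snapshot('wrist');g=s["img"].max(2);cv2.imwrite("pics/w6.png",s["img"]);goto([.5816,.003,.1],96.5);print(st["opening"])
s["cam_to_world"]=np.array(s["T_tool_cam"])
for y in(-.0175,0,.0175):
  print(y,[np.round(proj(s,(x,y,z))).tolist() for x,z in((.009,0),(-.009,0),(.009,-.03),(-.009,-.03))])
for c in range(221,340,6):
  d=np.where(g[200:400,c]<60)[0]; print(c,d[:1]+200,d.size,end=' ')
```

```text
t 6.35 pos [0.5819 0.0079 0.159 ] x [-0.114  0.993 -0.   ] z [-0. -0. -1.] F [ 0.5 -0.2  0. ] q [ 0.22  0.73 -0.55  1.73  0.5   0.82 -0.45]
shift [-0.0159 -0.0027  0.1965] turn [-0.0001  0.0001  0.0004]
0.00127841328127276
-0.0175 [[247.0, 227.0], [248.0, 257.0], [241.0, 247.0], [242.0, 282.0]]
0 [[278.0, 227.0], [278.0, 257.0], [278.0, 248.0], [278.0, 282.0]]
0.0175 [[310.0, 227.0], [309.0, 257.0], [315.0, 248.0], [314.0, 282.0]]
221 [272] 121 227 [272] 120 233 [272] 119 239 [272] 118 245 [267] 63 251 [255] 96 257 [252] 87 263 [254] 75 269 [254] 76 275 [254] 75 281 [254] 22 287 [254] 73 293 [254] 72 299 [251] 74 305 [254] 102 311 [257] 65 317 [272] 80 323 [272] 76 329 [272] 68 335 [272] 67
```

View pics/w6.png

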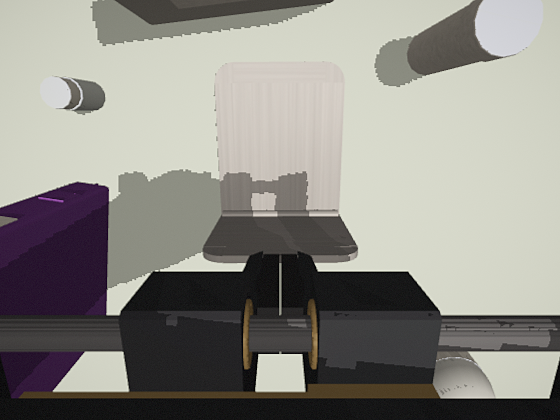

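Run:
```python
from h import *
s=snapshot('wrist');s["cam_to_world"]=np.array(s["T_tool_cam"])
for row in(254,272,310):
  for x in(.009,.015,.02,.03,.0375):
    o,d=ray(s,278,row);p=o+d*(x-o[0])/d[0];q=p+0;q[1]=.05
    print(row,x,"z",p[2].round(3),"px per 100mm",(2*(proj(s,q)[0]-278)).round())
```

```text
254 0.009 z -0.038 px per 100mm 221.0
254 0.015 z -0.052 px per 100mm 245.0
254 0.02 z -0.064 px per 100mm 269.0
254 0.03 z -0.087 px per 100mm 335.0
254 0.0375 z -0.105 px per 100mm 410.0
272 0.009 z -0.056 px per 100mm 249.0
272 0.015 z -0.069 px per 100mm 275.0
272 0.02 z -0.079 px per 100mm 302.0
272 0.03 z -0.099 px per 100mm 377.0
272 0.0375 z -0.115 px per 100mm 462.0
310 0.009 z -0.084 px per 100mm 307.0
310 0.015 z -0.094 px per 100mm 340.0
310 0.02 z -0.102 px per 100mm 374.0
310 0.03 z -0.118 px per 100mm 466.0
310 0.0375 z -0.13 px per 100mm 571.0
```

The tips measure about 36 mm behind the nominal TCP at any opening. I go down to TCP z = 0.062, so the tips sit near 0.098, and feel for the foot.

>>> send_rows([
  [[0, 0, 0.1], [0, 0, 0]],
  [[0, 0, 0.2], [0, 0, 0]],
  [[0, 0, 0.28], [0, 0, 0]],
  [[0, 0, 0.323], [0, 0, 0]],
  [[-0.03, 0, 0.323], [0, 0, 0]],
  [[-0.05, 0, 0.323], [0, 0, 0]],
  [[-0.06, 0, 0.323], [0, 0, 0]],
  [[-0.07, 0, 0.323], [0, 0, 0]],
  [[-0.08, 0, 0.323], [0, 0, 0]],
  [[-0.09, 0, 0.323], [0, 0, 0]],
  [[-0.09, 0, 0.323], [0, 0, 0]],
])

```text
clock: 7.78
tool_pos: [0.5855, -0.0181, 0.0624]
eef_rot: [0.665, 0.747, 0.0, 0.0]
contact_force: [1.0, 2.5, 2.6]
opening: 0.003
finger_force: 1.4
```

Run:
```python
from h import *
goto([.5816,.003,.062],96.5)
s=snapshot('wrist');cv2.imwrite("pics/w7.png",s["img"]);g=s["img"].max(2).astype(int)
print(g[190:300:3,230].tolist());print(g[190:300:3,330].tolist())
```

```text
t 7.775 pos [ 0.5855 -0.0181  0.0624] x [-0.116  0.993 -0.   ] z [ 0.001  0.    -1.   ] F [1.  2.5 2.6] q [ 0.22  0.86 -0.47  1.79  0.61  0.64 -0.5 ]
shift [ 0.0713 -0.0047  0.0013] turn [0.0003 0.     0.0008]
[201, 204, 210, 122, 124, 122, 123, 126, 96, 120, 134, 73, 77, 76, 74, 76, 75, 74, 76, 79, 72, 78, 77, 76, 78, 75, 74, 43, 23, 24, 26, 25, 21, 26, 28, 19, 23]
[118, 118, 117, 119, 119, 118, 118, 123, 103, 123, 127, 71, 77, 74, 74, 75, 75, 75, 75, 76, 90, 89, 91, 90, 90, 90, 93, 51, 27, 22, 25, 25, 23, 24, 25, 21, 23]
```

Contact is felt: about 2.7 N, at the expected place. I continue along the arc.

>>> send_rows([
  [[-0.012, 0, 0.001], [0, 0, 0]],
  [[-0.024, 0, 0.002], [0, 0, 0]],
  [[-0.036, 0, 0.003], [0, 0, 0]],
  [[-0.05, 0, 0.005], [0, 0, 0]],
  [[-0.065, 0, 0.007], [0, 0, 0]],
  [[-0.079, 0, 0.01], [0, 0, 0]],
  [[-0.092, 0, 0.014], [0, 0, 0]],
  [[-0.106, 0, 0.019], [0, 0, 0]],
  [[-0.119, 0, 0.024], [0, 0, 0]],
  [[-0.132, 0, 0.029], [0, 0, 0]],
  [[-0.145, 0, 0.035], [0, 0, 0]],
  [[-0.145, 0, 0.035], [0, 0, 0]],
])

```text
clock: 9.32
tool_pos: [0.5896, -0.0622, 0.0514]
eef_rot: [0.665, 0.747, -0.001, -0.0]
contact_force: [-0.3, 0.4, 1.5]
opening: 0.007
finger_force: 0.3
```

Run:
```python
from h import *
goto([.5816,.003,.062],96.5)
s=snapshot('wrist');cv2.imwrite("pics/w8.png",s["img"]);g=cv2.cvtColor(s["img"],cv2.COLOR_BGR2GRAY).astype(int)
st=get_state();W=np.eye(4);W[:3,:3]=R.from_quat(st["eef_rot"]).as_matrix();W[:3,3]=st["tool_pos"]
s["cam_to_world"]=W@np.array(s["T_tool_cam"])
a=np.radians(96.5);r=np.array([np.cos(a),np.sin(a),0]);e=np.array([np.sin(a),-np.cos(a),0]);k=np.array([0,0,1.]);h=np.array([.585,-.027,0])
for th in(0,20,30,40):
    t=np.radians(th);X=r*np.cos(t)+k*np.sin(t);Z=-r*np.sin(t)+k*np.cos(t)
    print(th,[(n,[np.round(proj(s,h+X*p[0]/1e3+Z*p[1]/1e3+e*y)).tolist() for y in(-.06,.06)]) for n,p in dict(heel=(4,4),toein=(6,110),p60=(60,4)).items()])
for row in(60,120,160,200):
    d=np.abs(np.diff(g[row])); print(row,[(int(c),int(d[c])) for c in np.where(d>12)[0]])
```

```text
t 9.325 pos [ 0.5896 -0.0622  0.0514] x [-0.115  0.993 -0.001] z [-0.001 -0.001 -1.   ] F [-0.3  0.4  1.5] q [ 0.29  0.89 -0.47  1.77  0.63  0.64 -0.43]
shift [ 0.219  -0.0015 -0.0355] turn [-0.0003  0.0003  0.0005]
0 [('heel', [[187.0, 161.0], [368.0, 162.0]]), ('toein', [[113.0, 195.0], [439.0, 196.0]]), ('p60', [[181.0, 71.0], [375.0, 72.0]])]
20 [('heel', [[187.0, 164.0], [368.0, 165.0]]), ('toein', [[130.0, 282.0], [422.0, 283.0]]), ('p60', [[172.0, 76.0], [383.0, 77.0]])]
30 [('heel', [[187.0, 166.0], [368.0, 166.0]]), ('toein', [[142.0, 311.0], [411.0, 312.0]]), ('p60', [[168.0, 84.0], [387.0, 85.0]])]
40 [('heel', [[187.0, 167.0], [368.0, 168.0]]), ('toein', [[153.0, 329.0], [400.0, 330.0]]), ('p60', [[164.0, 96.0], [391.0, 97.0]])]
60 [(163, 18), (164, 33), (395, 54)]
120 [(15, 33), (16, 149), (178, 22), (179, 34), (381, 41)]
160 [(16, 14), (18, 181), (187, 35), (188, 36), (371, 51)]
200 [(19, 32), (20, 149), (81, 51), (82, 41), (179, 32), (180, 13), (221, 46), (238, 34), (239, 22), (285, 46), (330, 25), (331, 14), (381, 104), (382, 36)]
```

About 30° over, judged from the plate edges in the wrist view. I continue past the balance point.

>>> send_rows([
  [[-0.013, 0, 0.007], [0, 0, 0]],
  [[-0.025, 0, 0.014], [0, 0, 0]],
  [[-0.037, 0, 0.022], [0, 0, 0]],
  [[-0.049, 0, 0.03], [0, 0, 0]],
  [[-0.06, 0, 0.039], [0, 0, 0]],
  [[-0.071, 0, 0.048], [0, 0, 0]],
  [[-0.081, 0, 0.057], [0, 0, 0]],
  [[-0.091, 0, 0.067], [0, 0, 0]],
  [[-0.1, 0, 0.077], [0, 0, 0]],
  [[-0.11, 0, 0.085], [0, 0, 0]],
  [[-0.11, 0, 0.085], [0, 0, 0]],
  [[-0.11, 0, 0.085], [0, 0, 0]],
])

```text
clock: 10.88
tool_pos: [0.5939, -0.0938, 0.0263]
eef_rot: [0.665, 0.747, 0.0, 0.0]
contact_force: [-0.5, -0.2, -0.4]
opening: 0.008
finger_force: 0.0
```

Run:
```python
from h import *
goto([.5816,.003,.062],96.5)
a=snapshot('wrist')['img'];b=snapshot('scene')['img'];t=snapshot('top')['img']
cv2.imwrite("pics/c9.png",np.vstack([np.hstack([cv2.resize(a,(400,300)),cv2.resize(b[150:330,200:440],(400,300))]),np.hstack([cv2.resize(t[90:270,160:400],(400,300)),np.zeros((300,400,3),np.uint8)])]))
```

```text
t 10.875 pos [ 0.5939 -0.0938  0.0263] x [-0.116  0.993  0.   ] z [ 0.  0. -1.] F [-0.5 -0.2 -0.4] q [ 0.33  0.93 -0.45  1.75  0.66  0.61 -0.4 ]
shift [ 0.3254 -0.0032 -0.119 ] turn [ 0.0001 -0.      0.0009]
```

View pics/c9.png

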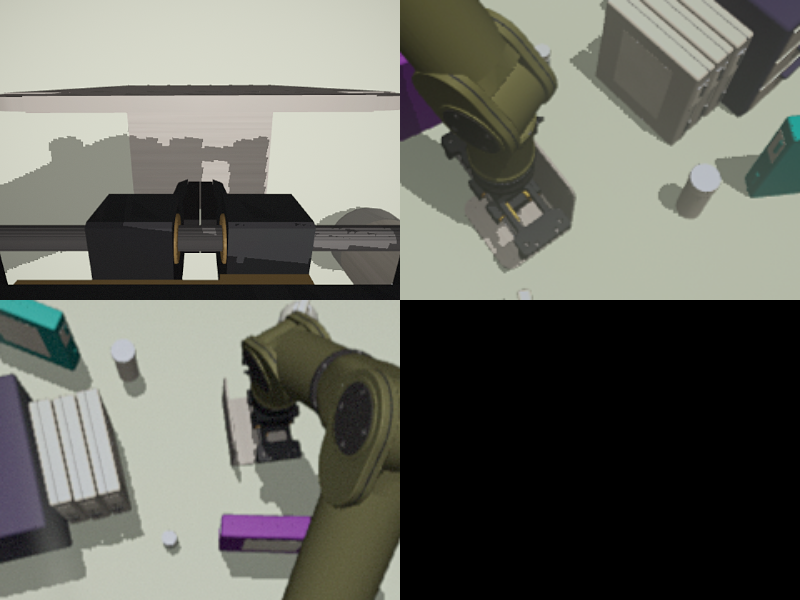

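Standing: the wrist tile shows the foot flat at (200,150) and the plate edge-on at (200,95). The top tile shows the plate upright at (232,430), with row, vial and canister unmoved.

With these short fingers, pushing between plate and foot would bring the gripper body near the plate. I'll push on the foot's end instead, 2–3 mm above the bench, with two spread fingers. That is low enough not to tip the bookend.

>>> send_rows([
  [[0, 0, -0.15], [0, 0, 0]],
  [[0, 0, -0.3], [0, 0, 0]],
  [[-0.05, -0.01, -0.35], [0, 0, -0.01]],
  [[-0.13, -0.02, -0.35], [0, 0, -0.02]],
  [[-0.22, -0.03, -0.35], [0, 0, -0.033]],
  [[-0.25, -0.03, -0.35], [0, 0, -0.033]],
  [[-0.25, -0.03, -0.35], [0, 0, -0.033]],
  [[-0.25, -0.03, -0.35], [0, 0, -0.033]],
], fingers=0.4)

```text
clock: 12.02
tool_pos: [0.5937, -0.1676, 0.1313]
eef_rot: [0.625, 0.781, 0.001, -0.0]
contact_force: [1.2, 0.3, -0.4]
opening: 0.4
finger_force: 0.0
```

```bash
cat >> h.py <<'E'
def wrist():
    st=get_state();s=snapshot('wrist');W=np.eye(4);W[:3,:3]=R.from_quat(st["eef_rot"]).as_matrix();W[:3,3]=st["tool_pos"]
    s["cam_to_world"]=W@np.array(s["T_tool_cam"]); return s
E
python3 - <<'E'
from h import *
goto([.600,-.165,.06],102.4)
s=wrist();cv2.imwrite("pics/w10.png",s["img"]);g=cv2.GaussianBlur(s["img"],(3,3),0)
b=s["img"].astype(int); br=b[...,2]-b[...,1]   # red minus green: bookend warm, bench greenish
m=(br>3).astype(np.uint8)*255; m=cv2.morphologyEx(m,cv2.MORPH_OPEN,np.ones((5,5)))
n,l,stt,_=cv2.connectedComponentsWithStats(m)
for i in range(1,n):
    if stt[i,4]>400: print(stt[i])
i=1+np.argmax(stt[1:,4]);M=l==i
for z,c in((.006,range(190,380,15)),):
    for u in c:
        v=np.where(M[:,u])[0]
        if v.size: print(u,v.min(),v.max(),onz(s,u,v.max(),.006).round(4)[:2],onz(s,u,v.min(),.15).round(4)[:2])
print("tips",np.round(proj(s,s["cam_to_world"][:3,3]),0) if 0 else "")
E
```

```text
t 12.025 pos [ 0.5937 -0.1676  0.1313] x [-0.22   0.976  0.001] z [ 0.     0.001 -1.   ] F [ 1.2  0.3 -0.4] q [ 0.52  0.82 -0.6   1.64  0.57  0.86 -0.09]
shift [0.0037 0.0222 0.2377] turn [ 0.0001 -0.0004  0.0016]
[    0     0    89   169 13142]
[280  26  81  16 637]
[  228    32   153   134 17185]
[ 436  185   68   48 1649]
[158 299  25  71 970]
[378 299  25  71 987]
[ 110  384  417   15 4060]
235 32 150 [ 0.5475 -0.1383] [ 0.553  -0.0707]
250 33 156 [ 0.5615 -0.1405] [ 0.5593 -0.0696]
265 35 157 [ 0.5746 -0.1385] [ 0.5658 -0.069 ]
280 37 159 [ 0.588  -0.1372] [ 0.5722 -0.0683]
295 38 160 [ 0.6012 -0.1352] [ 0.5786 -0.0673]
310 40 162 [ 0.6146 -0.134 ] [ 0.5852 -0.0666]
325 42 164 [ 0.6281 -0.1327] [ 0.5917 -0.0659]
340 43 165 [ 0.6414 -0.1307] [ 0.5981 -0.0649]
355 44 160 [ 0.6532 -0.1234] [ 0.6046 -0.0638]
370 36 104 [ 0.6524 -0.0749] [ 0.61   -0.0594]
tips
```

Foot end line found: centre (0.598, -0.136), direction 7°, as predicted for the standing pose. I go down behind it in stages.

>>> send_rows([
  [[0, 0.017, 0.1], [0, 0, 0]],
  [[0, 0.017, 0.22], [0, 0, 0]],
  [[0, 0.017, 0.34], [0, 0, 0]],
  [[0, 0.017, 0.42], [0, 0, 0]],
  [[0, 0.017, 0.44], [0, 0, 0]],
  [[0, 0.017, 0.445], [0, 0, 0]],
  [[0, 0.017, 0.445], [0, 0, 0]],
])

```text
clock: 12.95
tool_pos: [0.5994, -0.1683, -0.0012]
eef_rot: [0.625, 0.78, 0.0, 0.001]
contact_force: [0.1, 0.6, -0.3]
opening: 0.398
finger_force: 0.0
```

>>> send_rows([
  [[0, 0, 0.01], [0, 0, 0]],
  [[0, 0, 0.02], [0, 0, 0]],
  [[0, 0, 0.03], [0, 0, 0]],
  [[0, 0, 0.03], [0, 0, 0]],
])

```text
clock: 13.45
tool_pos: [0.5983, -0.1685, -0.0116]
eef_rot: [0.625, 0.78, -0.0, -0.0]
contact_force: [0.1, -0.4, 0.4]
opening: 0.401
finger_force: 0.0
```

The TCP is at -12 mm with no contact, which confirms the shorter fingers. Next I feel for the bench in small steps.

>>> send_rows([
  [[0, 0, 0.015], [0, 0, 0]],
  [[0, 0, 0.03], [0, 0, 0]],
  [[0, 0, 0.045], [0, 0, 0]],
  [[0, 0, 0.055], [0, 0, 0]],
  [[0, 0, 0.06], [0, 0, 0]],
  [[0, 0, 0.06], [0, 0, 0]],
])

```text
clock: 14.2
tool_pos: [0.5985, -0.1684, -0.0294]
eef_rot: [0.625, 0.78, -0.0, -0.0]
contact_force: [-0.0, -0.6, -0.4]
opening: 0.4
finger_force: 0.0
```

>>> send_rows([
  [[0, 0, 0.004], [0, 0, 0]],
  [[0, 0, 0.008], [0, 0, 0]],
  [[0, 0, 0.01], [0, 0, 0]],
  [[0, 0, 0.01], [0, 0, 0]],
])

```text
clock: 14.7
tool_pos: [0.5985, -0.1685, -0.0323]
eef_rot: [0.625, 0.78, -0.0, 0.0]
contact_force: [-0.6, -0.3, -0.1]
opening: 0.397
finger_force: 0.0
```

>>> send_rows([
  [[0, 0, 0.004], [0, 0, 0]],
  [[0, 0, 0.007], [0, 0, 0]],
  [[0, 0, 0.007], [0, 0, 0]],
])

```text
clock: 15.08
tool_pos: [0.5985, -0.1685, -0.0345]
eef_rot: [0.625, 0.78, -0.0, -0.0]
contact_force: [0.4, 0.1, 0.3]
opening: 0.398
finger_force: 0.0
```

>>> send_rows([
  [[0, 0, 0.004], [0, 0, 0]],
  [[0, 0, 0.007], [0, 0, 0]],
  [[0, 0, 0.007], [0, 0, 0]],
])

```text
clock: 15.45
tool_pos: [0.5985, -0.1684, -0.0366]
eef_rot: [0.625, 0.78, -0.0, -0.0]
contact_force: [0.8, -0.5, -0.2]
opening: 0.401
finger_force: 0.0
```

>>> send_rows([
  [[0, 0, 0.003], [0, 0, 0]],
  [[0, 0, 0.005], [0, 0, 0]],
  [[0, 0, 0.005], [0, 0, 0]],
])

```text
clock: 15.82
tool_pos: [0.5986, -0.1685, -0.0371]
eef_rot: [0.625, 0.78, -0.0, 0.0]
contact_force: [-1.2, 0.2, 7.0]
opening: 0.397
finger_force: 3.5
```

>>> send_rows([
  [[0, 0, 0.003], [0, 0, 0]],
  [[0, 0, 0.005], [0, 0, 0]],
  [[0, 0, 0.005], [0, 0, 0]],
])

```text
clock: 16.2
tool_pos: [0.5987, -0.1685, -0.0371]
eef_rot: [0.625, 0.78, -0.0, 0.001]
contact_force: [-4.5, 0.8, 17.6]
opening: 0.402
finger_force: 8.9
```

The bench is touched at TCP z = -0.0371. I rise 2.4 mm above it and start pushing.

>>> send_rows([
  [[0, 0, -0.0167], [0, 0, 0]],
  [[0.02, 0, -0.0167], [0, 0, 0]],
  [[0.045, 0, -0.0167], [0, 0, 0]],
  [[0.065, 0, -0.0167], [0, 0, 0]],
  [[0.085, 0, -0.0167], [0, 0, 0]],
  [[0.105, 0, -0.0167], [0, 0, 0]],
  [[0.125, 0, -0.0167], [0, 0, 0]],
  [[0.145, 0, -0.0167], [0, 0, 0]],
  [[0.165, 0, -0.0167], [0, 0, 0]],
  [[0.185, 0, -0.0167], [0, 0, 0]],
  [[0.2, 0, -0.0167], [0, 0, 0]],
  [[0.2, 0, -0.0167], [0, 0, 0]],
])

```text
clock: 17.7
tool_pos: [0.5853, -0.1086, -0.0344]
eef_rot: [0.625, 0.781, 0.0, -0.0]
contact_force: [-0.3, -0.9, 0.4]
opening: 0.402
finger_force: 0.5
```

```bash
cat > w.py <<'E'
from h import *
goto([.600,-.165,-.0347],102.4)
s=wrist();b=s["img"].astype(int); m=((b[...,2]-b[...,1])>3).astype(np.uint8)*255; m=cv2.morphologyEx(m,cv2.MORPH_OPEN,np.ones((5,5)))
cv2.imwrite("pics/w%d.png"%(100*get_state()["clock"]),s["img"])
n,l,stt,_=cv2.connectedComponentsWithStats(m[:300])
for i in range(1,n):
    if stt[i,4]>1500 and stt[i,2]<400: print(stt[i])
E
python3 w.py
```

```text
t 17.7 pos [ 0.5853 -0.1086 -0.0344] x [-0.219  0.976  0.001] z [-0.     0.001 -1.   ] F [-0.3 -0.9  0.4] q [ 0.33  1.02 -0.4   1.78  0.76  0.5  -0.36]
shift [-0.1943  0.0067  0.0008] turn [-0.     -0.0004  0.0014]
[  145     0   325   255 73585]
```

```bash
cat >> w.py <<'E'
i=1+np.argmax([x[4] if 100<x[2]<450 else 0 for x in stt[1:]]);M=l==i
P=[]
for u in range(200,370,10):
    v=np.where(M[:,u])[0]
    if v.size:
        p=onz(s,u,v.max(),.006); P.append(p[:2]); print(u,v.max(),p[:2].round(4),end='; ')
E
python3 w.py; python3 -c "
from h import *
s=wrist()
# expected foot end row at finger front
st=get_state();x=R.from_quat(st['eef_rot']).as_matrix()[:,0]
p=np.array(st['tool_pos'])+.009*x;p[2]=.006;print('\nfinger front',p.round(4),np.round(proj(s,p)))"
```

```text
t 17.75 pos [ 0.5852 -0.1086 -0.0344] x [-0.219  0.976  0.001] z [-0.     0.001 -1.   ] F [ 0.7 -0.1 -0.9] q [ 0.33  1.02 -0.4   1.78  0.76  0.5  -0.36]
shift [-0.1943  0.0068  0.0008] turn [ 0.     -0.0004  0.0014]
[  145     0   325   255 73509]
200 248 [ 0.5489 -0.1037]; 210 249 [ 0.5533 -0.1032]; 220 246 [ 0.5573 -0.1008]; 230 250 [ 0.562  -0.1017]; 240 250 [ 0.5663 -0.1007]; 250 250 [ 0.5706 -0.0997]; 260 250 [ 0.5749 -0.0988]; 270 251 [ 0.5793 -0.0983]; 280 251 [ 0.5836 -0.0973]; 290 251 [ 0.5879 -0.0963]; 300 251 [ 0.5923 -0.0953]; 310 251 [ 0.5966 -0.0944]; 320 252 [ 0.601  -0.0939]; 330 247 [ 0.6047 -0.0906]; 340 253 [ 0.6098 -0.0924]; 350 253 [ 0.6141 -0.0914]; 360 253 [ 0.6184 -0.0904]; 
finger front [ 0.5834 -0.0998  0.006 ] [278. 256.]
```

The foot end tracks the fingers and has turned to about 11°, against a target of 12.4°. About 150 mm remain.

>>> send_rows([
  [[0.02, 0, 0], [0, 0, 0]],
  [[0.05, 0, 0], [0, 0, 0]],
  [[0.08, 0, 0], [0, 0, 0]],
  [[0.11, 0, 0], [0, 0, 0]],
  [[0.14, 0, 0], [0, 0, 0]],
  [[0.17, 0, 0], [0, 0, 0]],
  [[0.2, 0, 0], [0, 0, 0]],
  [[0.23, 0, 0], [0, 0, 0]],
  [[0.26, 0, 0], [0, 0, 0]],
  [[0.29, 0, 0], [0, 0, 0]],
  [[0.32, 0, 0], [0, 0, 0]],
  [[0.34, 0, 0], [0, 0, 0]],
])

```text
clock: 19.35
tool_pos: [0.5632, -0.0118, -0.0343]
eef_rot: [0.626, 0.78, -0.001, 0.001]
contact_force: [1.2, -6.4, 0.5]
opening: 0.401
finger_force: 2.8
```

```bash
python3 w.py
python3 - <<'E'
from h import *
import pickle
for n in("scene","top"):
    s=snapshot(n);pickle.dump(s,open(n+"2.pkl","wb"));o=pickle.load(open(n+".pkl","rb"))
    for p in((.53,.16,.208),(.7026,.143,.1),(.397,.07,.05)):
        u,v=map(int,proj(o,p)); d=cv2.absdiff(s["img"],o["img"])[v-12:v+12,u-12:u+12]; print(n,p,d.mean().round(1))
E
```

```text
t 19.35 pos [ 0.5632 -0.0118 -0.0343] x [-0.217  0.976 -0.003] z [-0.    -0.003 -1.   ] F [ 1.2 -6.4  0.5] q [ 0.13  0.99 -0.32  1.88  0.77  0.4  -0.56]
shift [-0.5253  0.009   0.0025] turn [-0.0002  0.0008  0.0007]
[  139     0   326   254 73697]
200 252 [ 0.5271 -0.0085]; 210 253 [ 0.5315 -0.008 ]; 220 252 [ 0.5358 -0.0066]; 230 253 [ 0.5402 -0.0061]; 240 253 [ 0.5445 -0.0051]; 250 253 [ 0.5488 -0.0041]; 260 253 [ 0.5532 -0.0032]; 270 253 [ 0.5575 -0.0022]; 280 253 [ 0.5618 -0.0012]; 290 253 [ 5.662e-01 -3.000e-04]; 300 253 [0.5705 0.0007]; 310 253 [0.5748 0.0017]; 320 253 [0.5791 0.0026]; 330 253 [0.5835 0.0036]; 340 253 [0.5878 0.0046]; 350 253 [0.5921 0.0055]; 360 253 [0.5964 0.0065]; scene (0.53, 0.16, 0.208) 14.7
scene (0.7026, 0.143, 0.1) 17.9
scene (0.397, 0.07, 0.05) 88.9
top (0.53, 0.16, 0.208) 16.9
top (0.7026, 0.143, 0.1) 17.3
top (0.397, 0.07, 0.05) 18.0
```

Aligned to 12.5°, with about 53 mm left. I approach, then close in small steps watching the force.

>>> send_rows([
  [[0.03, 0, 0], [0, 0, 0]],
  [[0.06, 0, 0], [0, 0, 0]],
  [[0.09, 0, 0], [0, 0, 0]],
  [[0.11, 0, 0], [0, 0, 0]],
  [[0.13, 0, 0], [0, 0, 0]],
  [[0.143, 0, 0], [0, 0, 0]],
])

```text
clock: 20.25
tool_pos: [0.5539, 0.0302, -0.0344]
eef_rot: [0.626, 0.78, -0.001, 0.001]
contact_force: [1.2, -5.4, 0.7]
opening: 0.398
finger_force: 3.0
```

>>> send_rows([
  [[0.006, 0, 0], [0, 0, 0]],
  [[0.013, 0, 0], [0, 0, 0]],
])

```text
clock: 20.5
tool_pos: [0.5531, 0.0335, -0.0344]
eef_rot: [0.626, 0.78, -0.001, 0.001]
contact_force: [1.0, -6.9, 1.2]
opening: 0.401
finger_force: 3.1
```

Run:
```python
from h import *
import pickle
goto([.55,.05,-.0347],102.4)
s=wrist();cv2.imwrite("pics/w20.png",s["img"])
b=s["img"].astype(int)
print(np.round(proj(s,(.53,.157,.15))),np.round(proj(s,(.53,.157,.0))))
for u in(200,280,360): print(u,b[0:130:4,u].max(1).tolist())
```

```text
t 20.5 pos [ 0.5531  0.0335 -0.0344] x [-0.216  0.976 -0.002] z [-0.    -0.003 -1.   ] F [ 1.  -6.9  1.2] q [ 0.03  0.99 -0.3   1.91  0.76  0.37 -0.64]
shift [0.056  0.0018 0.0008] turn [-0.0002  0.0008  0.0005]
[ 213. 1267.] [289. -44.]
200 [67, 203, 197, 197, 200, 203, 202, 207, 207, 203, 204, 206, 207, 204, 204, 199, 204, 206, 203, 206, 202, 205, 206, 205, 203, 204, 204, 205, 205, 204, 202, 199, 198]
280 [69, 116, 200, 198, 202, 205, 205, 209, 211, 207, 207, 208, 207, 207, 209, 205, 206, 209, 209, 207, 208, 208, 210, 211, 208, 209, 206, 209, 211, 208, 207, 207, 205]
360 [73, 113, 197, 193, 197, 198, 201, 203, 207, 203, 202, 203, 201, 203, 206, 202, 202, 206, 206, 201, 205, 205, 206, 208, 206, 207, 205, 205, 208, 207, 204, 206, 204]
```

>>> send_rows([
  [[0.005, 0, 0], [0, 0, 0]],
  [[0.01, 0, 0], [0, 0, 0]],
])

```text
clock: 20.8
tool_pos: [0.5524, 0.0363, -0.0344]
eef_rot: [0.626, 0.78, -0.001, 0.001]
contact_force: [1.9, -6.3, 0.7]
opening: 0.398
finger_force: 3.0
```

>>> send_rows([
  [[0.004, 0, 0], [0, 0, 0]],
  [[0.007, 0, 0], [0, 0, 0]],
])

```text
clock: 21.05
tool_pos: [0.5521, 0.0379, -0.0344]
eef_rot: [0.626, 0.78, -0.001, 0.001]
contact_force: [2.3, -7.5, 1.2]
opening: 0.4
finger_force: 3.8
```

```bash
cat > gap.py <<'E'
from h import *
import pickle
goto([.55,.05,-.0347],102.4)
st=get_state();x=R.from_quat(st["eef_rot"]).as_matrix()[:,0];p=np.array(st["tool_pos"])+.119*x;print("plate",p.round(4))
# top-view: end box top edge shift versus start along row, sampled by template match
for n in("top","scene"):
    s=snapshot(n);o=pickle.load(open(n+".pkl","rb"))
    pickle.dump(s,open(n+"3.pkl","wb"))
    for q in((.48,.147,.208),(.53,.158,.208),(.58,.169,.208)):
        u,v=map(int,np.round(proj(o,q)));t=o["img"][v-7:v+8,u-7:u+8];w=s["img"][v-12:v+13,u-12:u+13]
        r=cv2.matchTemplate(w,t,cv2.TM_CCOEFF_NORMED);k=np.unravel_index(r.argmax(),r.shape);print(n,q,"dx,dy",k[1]-5,k[0]-5,r.max().round(2))
E
python3 gap.py
```

```text
t 21.05 pos [ 0.5521  0.0379 -0.0344] x [-0.216  0.976 -0.003] z [-0.    -0.003 -1.   ] F [ 2.3 -7.5  1.2] q [ 0.02  0.99 -0.29  1.91  0.76  0.36 -0.65]
shift [0.0407 0.0019 0.0008] turn [-0.0003  0.001   0.0004]
plate [ 0.5264  0.1541 -0.0348]
top (0.48, 0.147, 0.208) dx,dy 1 4 0.94
top (0.53, 0.158, 0.208) dx,dy -1 -5 0.84
top (0.58, 0.169, 0.208) dx,dy -1 -3 0.96
scene (0.48, 0.147, 0.208) dx,dy 5 5 0.63
scene (0.53, 0.158, 0.208) dx,dy 0 0 1.0
scene (0.58, 0.169, 0.208) dx,dy 0 0 1.0
```

>>> send_rows([
  [[0.004, 0, 0], [0, 0, 0]],
  [[0.006, 0, 0], [0, 0, 0]],
])

```text
clock: 21.4
tool_pos: [0.552, 0.0388, -0.0344]
eef_rot: [0.626, 0.78, -0.002, 0.001]
contact_force: [1.6, -8.7, 2.3]
opening: 0.405
finger_force: 4.4
```

>>> send_rows([
  [[0.004, 0, 0], [0, 0, 0]],
  [[0.006, 0, 0], [0, 0, 0]],
])

```text
clock: 21.65
tool_pos: [0.5516, 0.0395, -0.0344]
eef_rot: [0.627, 0.779, -0.002, 0.002]
contact_force: [2.3, -9.3, 1.2]
opening: 0.403
finger_force: 4.9
```

```bash
python3 gap.py | grep -v top
```

```text
t 21.65 pos [ 0.5516  0.0395 -0.0344] x [-0.215  0.977 -0.006] z [ 0.    -0.006 -1.   ] F [ 2.3 -9.3  1.2] q [ 0.01  0.98 -0.29  1.91  0.76  0.36 -0.66]
shift [0.0353 0.0022 0.0009] turn [-0.0004  0.0018  0.    ]
plate [ 0.5261  0.1558 -0.0351]
scene (0.48, 0.147, 0.208) dx,dy 5 4 0.57
scene (0.53, 0.158, 0.208) dx,dy 3 2 1.0
scene (0.58, 0.169, 0.208) dx,dy -4 -4 1.0
```

The force rises from 6.5 to 9.5 N and motion lags, so the plate has contact. One more small press to settle it flat.

>>> send_rows([
  [[0.004, 0, 0], [0, 0, 0]],
  [[0.006, 0, 0], [0, 0, 0]],
  [[0.006, 0, 0], [0, 0, 0]],
])

```text
clock: 22.12
tool_pos: [0.5514, 0.0401, -0.0344]
eef_rot: [0.627, 0.779, -0.003, 0.002]
contact_force: [3.1, -11.2, 1.2]
opening: 0.398
finger_force: 5.6
```

```bash
python3 w.py; python3 gap.py | grep -v top
```

```text
t 22.125 pos [ 0.5514  0.0401 -0.0344] x [-0.214  0.977 -0.007] z [ 0.    -0.007 -1.   ] F [  3.1 -11.2   1.2] q [ 0.01  0.98 -0.29  1.91  0.76  0.36 -0.66]
shift [-0.7026  0.0117  0.0061] turn [-0.0005  0.0023 -0.0002]
[  137     4   327   251 73955]
200 253 [0.5154 0.0433]; 210 254 [0.5199 0.0437]; 220 252 [0.524  0.0456]; 230 254 [0.5285 0.0457]; 240 254 [0.5328 0.0466]; 250 254 [0.5372 0.0476]; 260 254 [0.5415 0.0485]; 270 254 [0.5458 0.0495]; 280 254 [0.5502 0.0504]; 290 254 [0.5545 0.0514]; 300 253 [0.5587 0.0528]; 310 254 [0.5632 0.0533]; 320 254 [0.5675 0.0543]; 330 254 [0.5718 0.0552]; 340 253 [0.576  0.0566]; 350 254 [0.5805 0.0571]; 360 254 [0.5848 0.0581]; t 22.175 pos [ 0.5514  0.0401 -0.0344] x [-0.214  0.977 -0.007] z [ 0.    -0.007 -1.   ] F [  2.5 -10.9   1.2] q [ 0.01  0.98 -0.29  1.91  0.76  0.36 -0.66]
shift [0.0333 0.0025 0.0007] turn [-0.0005  0.0023 -0.0002]
plate [ 0.5259  0.1563 -0.0353]
scene (0.48, 0.147, 0.208) dx,dy 5 -5 0.55
scene (0.53, 0.158, 0.208) dx,dy 1 0 1.0
scene (0.58, 0.169, 0.208) dx,dy 2 1 1.0
```

Force is 11 N against about 6.5 N for sliding, so it is seated on the box. I back off, lift clear and verify.

>>> send_rows([
  [[-0.03, 0, 0], [0, 0, 0]],
  [[-0.1, 0, -0.01], [0, 0, 0]],
  [[-0.2, 0, -0.1], [0, 0, 0]],
  [[-0.25, 0, -0.3], [0, 0, 0]],
  [[-0.35, 0, -0.5], [0, 0, 0]],
  [[-0.5, 0, -0.7], [0, 0, 0]],
  [[-0.65, 0, -0.85], [0, 0, 0]],
  [[-0.8, 0, -0.9], [0, 0, 0]],
  [[-0.95, 0, -0.9], [0, 0, 0]],
  [[-0.98, 0, -0.9], [0, 0, 0]],
  [[-0.98, 0, -0.9], [0, 0, 0]],
])

```text
clock: 23.65
tool_pos: [0.6148, -0.2397, 0.235]
eef_rot: [0.625, 0.781, 0.001, -0.001]
contact_force: [-0.4, -0.0, 0.2]
opening: 0.4
finger_force: 0.0
```

Run:
```python
from h import *
import pickle
goto([.55,.05,.2],102.4)
for n in("top","scene"):
    s=snapshot(n);pickle.dump(s,open(n+"4.pkl","wb"));o=pickle.load(open(n+".pkl","rb"))
    cv2.imwrite(f"pics/{n}4.png",s["img"])
    D=cv2.absdiff(s["img"],o["img"]).max(2)
    m=cv2.morphologyEx((D>25).astype(np.uint8),cv2.MORPH_OPEN,np.ones((3,3)))
    k,l,t,c=cv2.connectedComponentsWithStats(m)
    print(n,[t[i].tolist() for i in range(1,k) if t[i,4]>25])
    for q in dict(can=(.7026,.143,.1),vial=(.397,.07,.04),bottle=(.757,-.153,.08),box=(.53,.157,.208),bench_gap=(.585,-.027,0)).items():
        u,v=map(int,proj(o,q[1]));print(q[0],D[v-10:v+10,u-10:u+10].mean().round(1),(u,v))
```

```text
t 23.65 pos [ 0.6148 -0.2397  0.235 ] x [-0.219  0.976  0.002] z [-0.     0.002 -1.   ] F [-0.4 -0.   0.2] q [ 0.63  0.77 -0.65  1.39  0.48  1.14  0.13]
shift [0.9892 0.001  0.119 ] turn [ 0.0001 -0.0008  0.0014]
top [[0, 45, 560, 375, 175481], [216, 197, 6, 10, 43], [514, 260, 6, 9, 45], [151, 312, 8, 5, 33], [153, 317, 9, 5, 34], [145, 318, 7, 7, 32], [274, 366, 21, 18, 177], [254, 376, 12, 21, 151], [291, 377, 9, 8, 47], [285, 387, 8, 9, 43], [262, 389, 18, 31, 263], [254, 398, 7, 12, 46], [294, 411, 11, 9, 53]]
can 28.4 (234, 121)
vial 29.3 (261, 232)
bottle 26.3 (338, 104)
box 30.1 (224, 172)
bench_gap 58.0 (294, 170)
scene [[0, 0, 236, 338, 29919], [117, 0, 15, 9, 65], [164, 0, 5, 9, 32], [179, 0, 13, 16, 162], [207, 0, 6, 35, 178], [164, 23, 7, 9, 41], [179, 24, 6, 7, 32], [146, 26, 9, 14, 75], [162, 102, 13, 15, 114], [266, 232, 82, 55, 2155]]
can 19.2 (381, 259)
vial 19.2 (284, 183)
bottle 19.5 (275, 351)
box 18.3 (350, 172)
bench_gap 83.2 (287, 266)
```

In the scene view the canister, vial, bottle and box show no local change beyond the overall brightness shift. I move the wrist camera above the plate–box joint to measure the gap.

>>> send_rows([
  [[0.15, 0, 0], [0, 0, 0]],
  [[0.3, 0, 0], [0, 0, 0]],
  [[0.45, 0, 0], [0, 0, 0]],
  [[0.6, 0, 0], [0, 0, 0]],
  [[0.75, 0, 0], [0, 0, 0]],
  [[0.9, 0, 0], [0, 0, 0]],
  [[0.98, 0, 0], [0, 0, 0]],
  [[0.98, 0, 0], [0, 0, 0]],
])

```text
clock: 24.75
tool_pos: [0.5494, 0.0497, 0.236]
eef_rot: [0.622, 0.783, 0.001, -0.0]
contact_force: [-1.1, -0.6, 0.1]
opening: 0.402
finger_force: 0.0
```

>>> send_rows([
  [[0.08, 0, 0.1], [0, 0, 0]],
  [[0.14, 0, 0.2], [0, 0, 0]],
  [[0.14, 0, 0.3], [0, 0, 0]],
  [[0.14, 0, 0.4], [0, 0, 0]],
  [[0.14, 0, 0.4], [0, 0, 0]],
  [[0.14, 0, 0.4], [0, 0, 0]],
])

```text
clock: 25.5
tool_pos: [0.5423, 0.0864, 0.1164]
eef_rot: [0.626, 0.78, 0.0, 0.0]
contact_force: [0.0, -0.0, 0.4]
opening: 0.402
finger_force: 0.0
```

Run:
```python
from h import *
goto([.541,.088,.115],102.4)
s=wrist();cv2.imwrite("pics/w30.png",s["img"]);C=s["cam_to_world"][:3,3];print("cam",C.round(4))
r=np.array([-.214,.977,0]);e=np.array([.977,.214,0]);P=np.array([.5259,.1563,0])
for n,(dr,z) in dict(plate_out=(-.004,.15),plate_row=(0,.15),boxtop=(0,.208),bench=(0,0)).items():
    print(n,[np.round(proj(s,P+dr*r+l*e+np.array([0,0,z])),1).tolist() for l in(-.05,-.01,.035)])
b=s["img"].astype(int)
for u in(120,200,280,360,440): 
    print(u,[tuple(x) for x in b[20:130:2,u].tolist()] if u==280 else b[20:130:2,u].max(1).tolist())
```

```text
t 25.5 pos [0.5423 0.0864 0.1164] x [-0.217  0.976 -0.   ] z [ 0.001  0.    -1.   ] F [ 0.  -0.   0.4] q [ 0.08  0.76 -0.54  1.87  0.6   0.68 -0.6 ]
shift [ 0.0061 -0.003   0.0046] turn [0.0004 0.     0.0009]
cam [0.5275 0.1551 0.299 ]
plate_out [[155.9, 118.3], [252.1, 118.8], [360.1, 119.2]]
plate_row [[155.0, 108.3], [251.9, 108.7], [360.8, 109.2]]
boxtop [[75.3, 105.5], [234.4, 106.2], [412.9, 107.0]]
bench [[217.5, 110.5], [265.7, 110.7], [319.9, 111.0]]
120 [208, 209, 210, 209, 210, 210, 210, 210, 210, 210, 211, 210, 211, 211, 211, 211, 211, 212, 212, 211, 211, 212, 212, 212, 212, 212, 212, 212, 213, 213, 213, 213, 213, 214, 213, 206, 200, 192, 185, 177, 141, 97, 69, 53, 214, 213, 213, 213, 213, 213, 213, 214, 213, 214, 213]
200 [211, 212, 212, 212, 212, 212, 212, 212, 213, 213, 213, 213, 213, 214, 214, 214, 214, 214, 214, 214, 214, 215, 214, 214, 214, 215, 214, 215, 214, 215, 215, 215, 215, 216, 215, 209, 202, 195, 187, 180, 148, 104, 59, 135, 130, 133, 201, 204, 209, 135, 140, 140, 128, 219, 214]
280 [(201, 212, 212), (202, 212, 213), (202, 213, 212), (201, 212, 212), (202, 2
[... 706 characters left out ...]
, 126, 133), (111, 116, 122), (204, 212, 218), (121, 128, 133), (97, 103, 108), (82, 87, 91), (107, 113, 118), (182, 189, 196), (186, 194, 200)]
360 [212, 212, 212, 212, 212, 211, 213, 213, 214, 213, 213, 213, 212, 214, 214, 214, 213, 214, 214, 215, 214, 214, 215, 215, 214, 214, 216, 215, 214, 214, 215, 215, 215, 216, 215, 211, 204, 196, 190, 184, 156, 113, 69, 160, 104, 123, 118, 200, 204, 206, 197, 199, 206, 202, 203]
440 [209, 209, 208, 209, 210, 210, 210, 210, 210, 211, 210, 211, 211, 211, 212, 211, 211, 213, 211, 212, 212, 212, 213, 213, 213, 213, 213, 213, 212, 213, 213, 212, 213, 214, 213, 210, 203, 195, 188, 182, 157, 118, 72, 67, 95, 219, 212, 213, 213, 214, 213, 213, 213, 213, 213]
```

Run:
```python
import cv2
b=cv2.imread("pics/w30.png")
for u in(110,130,150,170,190,220,250,280,310,340,365,385,400,430): print(u,[tuple(int(c) for c in x) for x in b[102:112,u]])
```

```text
110 [(66, 71, 74), (61, 65, 68), (61, 67, 70), (58, 64, 65), (40, 45, 48), (202, 217, 215), (205, 219, 217), (199, 213, 211), (198, 213, 210), (198, 212, 210)]
130 [(86, 93, 98), (63, 68, 71), (62, 67, 70), (59, 65, 68), (57, 62, 66), (71, 77, 80), (124, 136, 134), (129, 142, 140), (126, 137, 136), (128, 139, 138)]
150 [(87, 95, 98), (65, 70, 73), (60, 65, 68), (59, 66, 69), (62, 67, 69), (54, 59, 63), (88, 96, 98), (126, 137, 136), (129, 141, 140), (128, 139, 138)]
170 [(91, 98, 103), (65, 69, 73), (50, 55, 56), (133, 144, 150), (109, 119, 124), (88, 95, 98), (92, 98, 102), (95, 100, 105), (96, 102, 107), (96, 102, 107)]
190 [(92, 99, 103), (69, 73, 76), (51, 55, 58), (112, 122, 128), (104, 113, 118), (83, 89, 93), (109, 116, 121), (115, 121, 126), (114, 120, 125), (114, 120, 126)]
220 [(94, 101, 106), (67, 71, 75), (53, 58, 60), (108, 117, 123), (121, 131, 137), (90, 98, 103), (118, 124, 129), (125, 131, 137), (124, 130, 136), (124, 131, 135)]
250 [(72, 78, 81), (65, 70, 73), (54, 58, 61), (109, 118, 123), (125, 135, 140), (91, 98, 104), (118, 125, 130), (125, 132, 137), (124, 130,
[... 461 characters left out ...]
16), (115, 120, 126), (114, 119, 123), (112, 118, 124)]
365 [(102, 110, 116), (78, 86, 88), (59, 64, 68), (52, 57, 59), (140, 150, 157), (92, 101, 106), (94, 100, 104), (109, 115, 121), (110, 116, 122), (112, 118, 121)]
385 [(79, 85, 89), (80, 85, 90), (61, 67, 71), (47, 52, 54), (162, 175, 182), (103, 112, 118), (91, 96, 102), (109, 114, 119), (109, 115, 120), (107, 114, 118)]
400 [(104, 113, 118), (81, 87, 92), (61, 66, 69), (46, 50, 52), (164, 176, 184), (105, 114, 120), (85, 89, 93), (103, 107, 113), (106, 112, 118), (102, 108, 112)]
430 [(105, 112, 118), (84, 91, 95), (64, 69, 73), (62, 67, 70), (65, 70, 72), (57, 63, 66), (41, 43, 48), (202, 217, 215), (206, 221, 219), (201, 215, 213)]
```

The plate's top edge starts in the same pixel row where the box face ends (105 at the left, 106 at the right). The gap is therefore under about 0.5 mm along the whole width. I retreat and hand in.

>>> send_rows([
  [[0, 0, -0.15], [0, 0, 0]],
  [[0, 0, -0.3], [0, 0, 0]],
  [[-0.1, 0, -0.45], [0, 0, 0]],
  [[-0.25, 0, -0.5], [0, 0, 0]],
  [[-0.4, 0, -0.5], [0, 0, 0]],
  [[-0.5, 0, -0.5], [0, 0, 0]],
  [[-0.5, 0, -0.5], [0, 0, 0]],
])

```text
clock: 26.42
tool_pos: [0.5748, -0.0632, 0.2664]
eef_rot: [0.628, 0.779, -0.0, 0.001]
contact_force: [-0.1, 0.4, 0.6]
opening: 0.4
finger_force: 0.0
```

```bash
python3 -c "
from h import *
print(get_state()['contact_force'].round(1) if hasattr(get_state()['contact_force'],'round') else '')
print(finish_job())"
```

```text
[-0.1  0.4  0.6]
the job is handed in; nothing more can be done
None
```

The bookend stands upright on its foot with its plate flat against the end box (gap under about 0.5 mm by the wrist camera), I saw no sign that the boxes, canister, bottle or vial had moved, and the job was handed in at about 26 s.

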